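Store a seal between stack-nest trays on the engraver's bench

ROBOT

A 6-joint arm with a two-finger parallel gripper is mounted at the origin on the work surface. World frame = base frame: x ahead of the robot, y to its left, z up, the work surface at z = 0. Lengths are in m, angles in rad, forces in N, time in s.
With the tool pointing down it reaches from about 0.2 to 0.875 m from the base axis. Payload 3.4 kg.
Tool frame: the origin (TCP) lies at the very end of the fingers, on their centre line; the grasp point (between the pads) lies 19 mm behind it; z points along the fingers, y is the line along which they close (so a half turn about z gives the same grasp; the last joint's range is limited). The gripper opens to 94 mm and grips with 3 to 60 N. Pads are 16 mm wide; open, the fingers measure 119 mm over their backs; the gripper's body (75 mm by 177 mm) begins 78 mm behind the grasp point.
Start: joints at [1.003, 0.276, 1.505, -0, 1.361, -0.121], TCP at [0.248, 0.519, 0.205] pointing down, gripper open.
Joint ranges: [-2.89, 2.89], [-0.75, 2.08], [0.22, 2.7], [-1.18, 4.32], [0.11, 2.71], [-2.7, 2.7]. Speed limits (rad/s): [2.57, 2.57, 3.14, 3.14, 3.14, 3.14].

INTERFACE

Orientations are given as a unit quaternion [x, y, z, w].
In Python, from plant import sensors, cams, workorder gives the robot as it stands. The module is installed in compiled form; this text tells all that it offers.
- The arm moves only by the tool drive_tool, never from a script. Its argument "plan" is a list of rows, each an object with "grip": the opening in per cent of the stroke, from 0 (shut) to 100 (fully open); "dp": the shift along the world's x, y, z as a fraction of full scale, a list of three; "angular": the turn, a rotation vector about the world's x, y, z as a fraction of full scale, a list of three. In form: [{"grip": grip, "dp": [dx, dy, dz], "angular": [wx, wy, wz]}, ...]. A call has 1 to 20 rows; each row is the pose to reach, as a shift and turn from the pose commanded when the call began, turning the shorter way round; what a row does not reach only later rows make up. Full scale, the value 1, is 0.5 m for a shift and 180 degrees for a turn. A row lasts 1/8 s, in which the tool goes at most 62.5 mm and 10.7 degrees, less where a joint would pass 70% of its speed; a pose out of reach is approached as far as the arm can. A call with a number of a shift or a turn outside -1 to 1 is refused whole. A call with a gripper value outside its range is refused whole. The fingers move at their own pace and stop on an object; the grip force is fixed at half the most. Time passes only in rows, so rows that repeat a pose let the fingers close. It gives the time, the measured TCP pose, the force, the opening and the grip force at its end, in the units of the state.
- sensors.state(): the state, without advancing time (a new reading comes with each control period).
- cams.snapshot(name): name is "scene" or "top"; returns (picture, depth): 384x512x3 uint8, red, green, blue; 384x512 float32, m along the optical axis (not along the pixel's ray), 0 where there is no reading.
- cams.camera_params(name): a dict with "fx", "fy", "cx", "cy" (pixels), "distortion" ([k1, k2, p1, p2, k3] as OpenCV has them; the pictures are not rectified), "R" (3x3) and "t" (3): a world point X has camera coordinates R X + t. Camera axes: x right, y down, z forward; pixel columns grow to the right and rows downward; lengths in m; the calibration is good to about 2 mm. A picture is of the moment at which its call begins. camera_params takes no time and is no camera call.
- workorder.close_job(): hands the job in; it is judged then, once.
The state is a dict: "t": time; "qpos": joint angles; "qd": joint speeds; "effort": joint torques, N m; "position": TCP position; "tool_rot": TCP orientation; "wrist_force": force on the tool from outside, world axes, zero at the start; "moment": the same for the moment, N m; "grip_width": finger opening in m; "grasp_force": force on a finger pad.
Only numpy, scipy, OpenCV 4.12 (cv2) and the standard library are available. Lean on these libraries where they do the work, as an engineer would, in place of code of your own. Each camera call takes 0.05 s, during which the arm holds its last target. There are 200 camera calls.

TASK

Two parts trays stand nested on the engraver's bench, the blue one inside the white one. Lift the blue tray out, stand the brass seal upright on the floor of the white tray, then put the blue tray back on the white one turned half round (orange ends opposite), so that it sits level on the ledges above the seal instead of nesting. Leave the white tray where it stands and the steel seal, jar and graver undisturbed.

Things in the scene. Friction and masses are not known exactly. Their poses are not given: they have to be found in the camera images.
- tray_low: White stack-nest tray, 130 (x) x 64 (y) x 56 high, loose, 0.25 kg, on the bench. Origin: centre of underside; z up; +x end orange. Band z 26-56: upright walls 3 thick, inside 124 x 58. Below, a narrower box 110 x 35 (inside 105 x 30), floor 3 thick; shoulder at z 26-28.5. Inside the band 4 ledges, at x -42 and +14: tops z 50, 20 long, 41 apart across y.
- tray_top: Blue tray, 0.13 kg, same shape and axes as the white one, nested in it at the start: orange ends together, 30 mm higher. Each tray has 4 feet outside its lower box, at x +42 and -14: underside z 0, 14 long, 52 over both in y. Turned half round with centres in line, the feet stand on the white tray's ledges: 50 mm higher, with 3 mm play sideways and 7 endways in the rim.
- tray_top_tab (a point): Top of the blue tray's orange tab, a flat lip 36 wide that reaches 10 mm out from the rim of its orange (+x) end; the point is at x 70, y 0, z 56 of that tray.
- tray_low_tab (a point): Top of the white tray's orange tab, a flat lip 36 wide that reaches 10 mm out from the rim of its orange (+x) end; the point is at x 70, y 0, z 56 of that tray.
- seal_brass: desk seal, turned solid brass, 40 high: round foot 22 across and 8 high, then a cone to a handle 16 across from z 13 to 40; origin at the centre of the underside, z up. Stands on its foot at the start. About 0.085 kg.
- seal_steel: desk seal, turned solid steel, 40 high: round foot 22 across and 8 high, then a cone to a handle 16 across from z 13 to 40; origin at the centre of the underside, z up. Stands on its foot at the start. Bystander.
- jar: glass jar with a wooden lid, 52 across, 65 high, origin under its centre. Bystander.
- graver: hand graver with a round wooden handle, 130 long, about 25 across, lying on the bench along its x; origin under its middle. Bystander.
Things that resemble listed ones, but are neither listed nor needed, are in the scene too. There is more than one size of the tray_top; the one meant has the size given above.

How it is judged:
By the outcome, as a careful person would: the job done as asked, in the order asked, and still so for the second after the job is handed in, with the robot touching nothing.
It also fails if it takes over 64 s, if anything falls off the work surface, if the arm or the gripper's body presses on something with over 40 N, if the wrist force passes 120 N, or if a joint passes its speed limit or range.

## Working session

There is one attempt and no reset: what is moved stays moved. The work goes in short steps, Python scripts to look and compute and a tool call to move; the robot and the scene stay as the last step left them, time stands still between calls to the robot, and variables do not carry over. Pictures are saved under pics/ and viewed, at most 10 in all, crops included, and the job is handed in when it is done.

Besides the shell and the picture viewer there is one more tool, called after "Request:" as name([rows], argument=value, ...), one row to a line, values as JSON. drive_tool: Moves the arm, as the interface text tells. Its arguments: {"type":"object","properties":{"plan":{"type":"array","items":{"type":"object","properties":{"grip":{"type":"number"},"dp":{"type":"array","items":{"type":"number","minimum":-1,"maximum":1}},"angular":{"type":"array","items":{"type":"number","minimum":-1,"maximum":1}}}}}},"required":["plan"]}

```bash
mkdir -p pics
cat > h.py <<'E'
import numpy as np, cv2
from plant import sensors, cams, workorder
def snap(n):
    p,d=cams.snapshot(n); np.savez('/tmp/'+n,p=p,d=d); return p,d
def load(n):
    z=np.load('/tmp/'+n+'.npz'); return z['p'],z['d']
def world(n,d):
    c=cams.camera_params(n); h,w=d.shape
    K=np.array([[c['fx'],0,c['cx']],[0,c['fy'],c['cy']],[0,0,1.]])
    uv=np.stack(np.meshgrid(np.arange(w),np.arange(h)),-1).reshape(-1,1,2).astype(float)
    r=cv2.undistortPoints(uv,K,np.array(c['distortion'],float)).reshape(h,w,2)
    X=np.dstack([r*d[...,None],d])
    return (X-np.array(c['t']))@np.array(c['R'])
def save(f,p,crop=None,s=1):
    if crop: a,b,c,d=crop; p=p[b:d,a:c]
    cv2.imwrite('pics/'+f,cv2.resize(p[...,::-1],None,fx=s,fy=s,interpolation=cv2.INTER_CUBIC))
E
python3 - <<'E'
from h import *
for n in('top','scene'):
    p,d=snap(n); save(n+'0.png',p,None,1.5)
    c=cams.camera_params(n); print(n,c['fx'],-np.array(c['R']).T@c['t'])
print(sensors.state())
E
```

```text
top 416.33559533309864 [ 0.37607282 -0.02308802  1.35343598]
scene 385.85258579788086 [ 1.0714509  -0.58205968  0.7488665 ]
{'t': 0.1, 'qpos': array([ 1.00298989e+00,  2.76542079e-01,  1.50596571e+00, -1.16377794e-05,
        1.36072649e+00, -1.21009400e-01]), 'qd': array([ 5.05307602e-04,  1.01192807e-03, -4.44180028e-03,  1.88204877e-04,
       -1.52342434e-03,  2.31386547e-05]), 'effort': array([ 5.26342101e-04, -4.05453229e+01, -2.37777561e+01,  7.03998143e-02,
        2.98131758e-02, -5.39171276e-05]), 'position': array([0.24818804, 0.51812362, 0.20470164]), 'tool_rot': array([ 2.21543700e-01,  9.75150099e-01, -7.74531204e-04, -2.71782589e-04]), 'wrist_force': array([ 0.50204433,  0.54798941, -0.24960627]), 'moment': array([-0.04771475,  0.06056703, -0.00519043]), 'grasp_force': 0.0, 'grip_width': 0.09365826028113426}
```

View pics/top0.png

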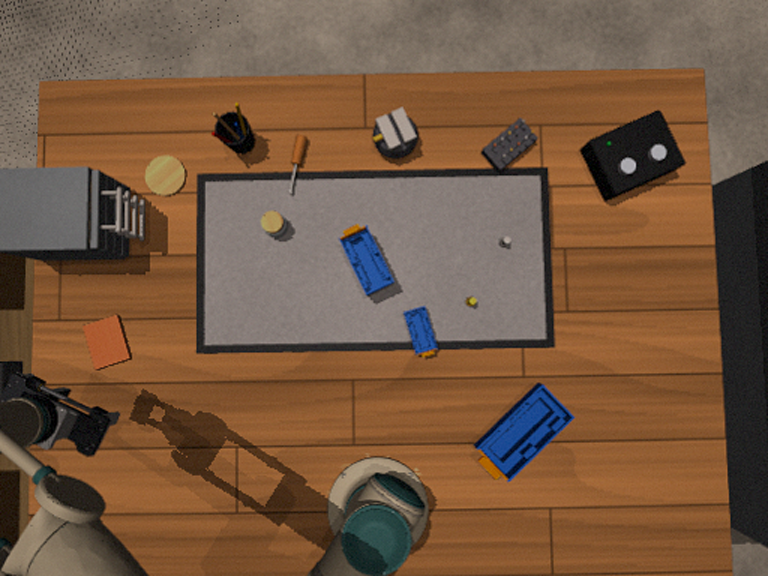

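View pics/scene0.png

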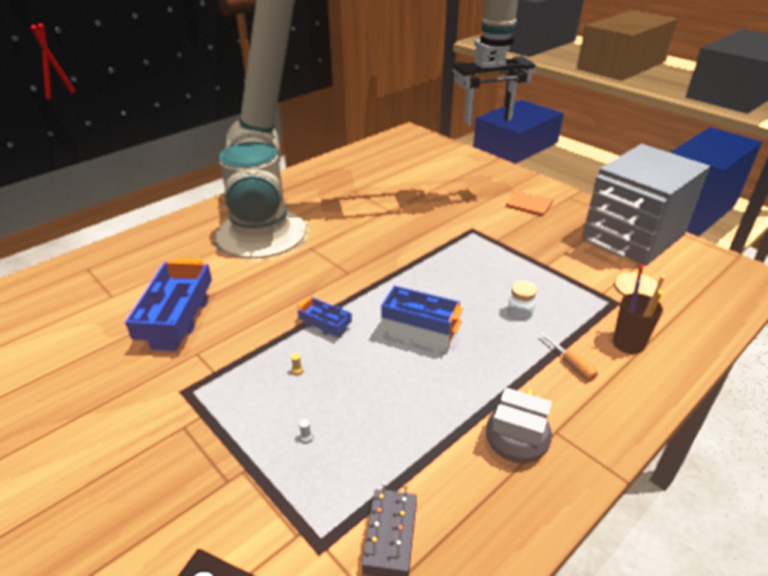

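The top view (1.5x pixels) shows three blue trays. One stands nested on the white tray at (368,262), a small one is at (421,330), and a large one is at (523,432). The nested one is meant, and I'll check its size against depth. The brass seal is at (472,301), the steel seal at (506,241), the jar at (274,224) and the graver at (297,160).

Run:
```python
from h import *
p,d=load('top'); save('crop1.png',p,(215,135,345,245),6)
W=world('top',d)
def rect(m,lab):
    q=W[m][:,:2]; r=cv2.minAreaRect((q*1000).astype(np.float32)); 
    print(lab,m.sum(),r, 'z',np.percentile(W[m][:,2],[5,50,95]).round(4)); print(' box',cv2.boxPoints(r).round(1).tolist())
roi=np.zeros(d.shape,bool); roi[140:205,215:275]=1
for z in (.055,.075): rect(roi&(W[...,2]>z)&(d>0),'tray')
hsv=cv2.cvtColor(p,cv2.COLOR_RGB2HSV)
o=roi&(hsv[...,0]<22)&(hsv[...,1]>150)&(W[...,2]>.05); print('orange',o.sum(),W[o].mean(0))
for n,(u,v) in dict(brass=(315,201),steel=(337,161)).items():
    m=np.zeros(d.shape,bool); m[v-9:v+10,u-9:u+10]=1
    m&=(W[...,2]>.03)&(d>0); rect(m,n); print(W[m].mean(0))
for n,(u,v,s) in dict(big=(349,288,40),small=(281,220,22),jar=(183,150,15)).items():
    m=np.zeros(d.shape,bool); m[v-s:v+s,u-s:u+s]=1
    m&=(W[...,2]>.02)&(d>0); rect(m,n)
print('bench',np.median(W[170:190,290:310,2]))
```

```text
tray 520 ((524.123291015625, 17.371009826660156), (140.44732666015625, 63.769229888916016), 24.807817459106445) z [0.0556 0.0697 0.0865]
 box [[447.0, 16.799999237060547], [473.79998779296875, -41.0], [601.2000122070312, 17.899999618530273], [574.5, 75.80000305175781]]
tray 235 ((524.2052612304688, 17.408885955810547), (140.26675415039062, 63.769229888916016), 24.807817459106445) z [0.0765 0.0822 0.0877]
 box [[447.20001220703125, 16.899999618530273], [473.8999938964844, -41.0], [601.2000122070312, 17.899999618530273], [574.5, 75.80000305175781]]
orange 65 [0.57916296 0.04380242 0.08079897]
brass 21 ((433.5883483886719, -205.8641815185547), (13.20083999633789, 12.957615852355957), 85.40300750732422) z [0.0348 0.0387 0.0409]
 box [[426.6000061035156, -211.89999389648438], [439.5, -213.0], [440.6000061035156, -199.8000030517578], [427.70001220703125, -198.8000030517578]]
[ 0.43361796 -0.20608003  0.03801921]
steel 22 ((562.7622680664062, -282.6244201660156), (13.817217826843262, 13.321292877197266), 11.652968406677246) z [0.0322 0.0384 0.0427]
 box [[554.7000122070312, -277.5], [557.29
[... 306 characters left out ...]
248.8000030517578], [191.60000610351562, -398.5], [262.20001220703125, -334.70001220703125], [126.9000015258789, -185.0]]
small 202 ((370.0962219238281, -96.03045654296875), (101.4164810180664, 46.672393798828125), 15.807265281677246) z [0.0204 0.0343 0.0411]
 box [[314.8999938964844, -87.4000015258789], [327.70001220703125, -132.3000030517578], [425.20001220703125, -104.69999694824219], [412.5, -59.79999923706055]]
jar 238 ((604.5252075195312, 210.6392822265625), (47.9633903503418, 48.94437789916992), 22.114919662475586) z [0.0274 0.0616 0.067 ]
 box [[573.0999755859375, 224.3000030517578], [591.5, 178.89999389648438], [636.0, 197.0], [617.5, 242.3000030517578]]
bench -0.0017794108762025328
```

View pics/crop1.png

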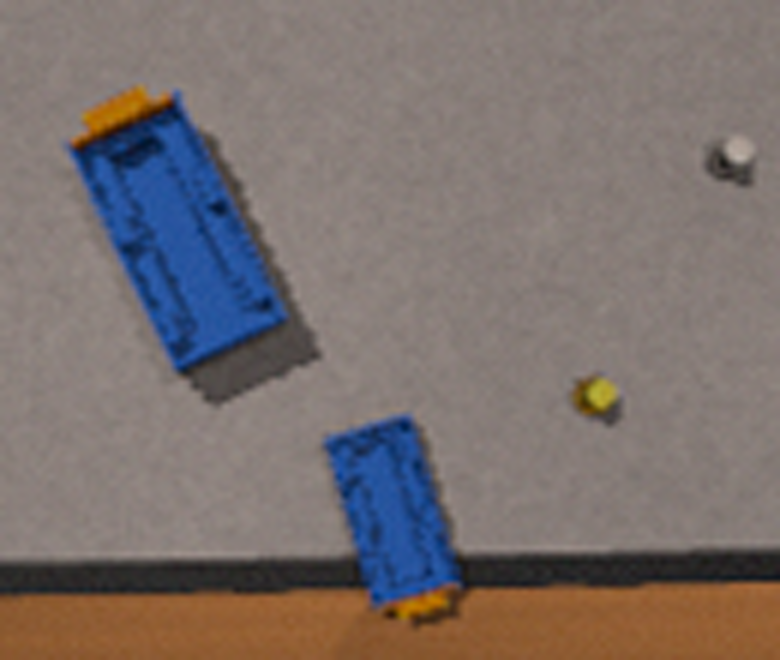

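The nested tray measures 140x64 with its tab and its top is at about 86 mm, so the size fits. The small one is about 90 long and the large one about 190. I'll cross-check with the scene camera.

Run:
```python
from h import *
p,d=load('scene'); W=world('scene',d)
def near(x,y,r,z): return (np.hypot(W[...,0]-x,W[...,1]-y)<r)&(W[...,2]>z)&(d>0)
m=near(.52,.015,.1,.075); q=W[m]
r=cv2.minAreaRect((q[:,:2]*1000).astype(np.float32)); print(m.sum(),r,np.percentile(q[:,2],[50,95,99]))
for n,x,y in(('b',.4336,-.206),('s',.5626,-.2826)):
    q=W[near(x,y,.02,.034)]; print(n,len(q),q.mean(0),np.ptp(q,0))
f=np.hypot(W[...,0]-.52,W[...,1]+.1)<.03; print('bench',np.median(W[f][:,2]))
# project model rim of tray into both pictures
for n in('top','scene'):
    p,_=load(n); c=cams.camera_params(n); K=np.array([[c['fx'],0,c['cx']],[0,c['fy'],c['cy']],[0,0,1.]])
    a=np.radians(24.8); R=np.array([[np.cos(a),-np.sin(a)],[np.sin(a),np.cos(a)]])
    b=np.array([[65,32],[-65,32],[-65,-32],[65,-32]])/1000@R.T+[.5197,.0153]
    X=np.c_[b,np.full(4,.086)]
    u,_=cv2.projectPoints(X,cv2.Rodrigues(np.array(c['R']))[0],np.array(c['t'],float),K,np.array(c['distortion'],float))
    u=u.reshape(-1,2); ctr=u.mean(0).astype(int)
    S=6; x0,y0=ctr-32; im=cv2.resize(p[y0:y0+64,x0:x0+64][...,::-1],None,fx=S,fy=S,interpolation=cv2.INTER_CUBIC)
    cv2.polylines(im,[((u-[x0,y0]+.5)*S).astype(np.int32)],True,(0,255,0),1)
    cv2.imwrite(f'/tmp/{n}.png',im)
cv2.imwrite('pics/fit.png',np.hstack([cv2.imread('/tmp/top.png'),cv2.imread('/tmp/scene.png')]))
```

```text
511 ((523.0616455078125, 16.792869567871094), (140.16738891601562, 68.90853881835938), 25.12289047241211) [0.08293391 0.0883651  0.08965879]
b 31 [ 0.4342298  -0.207812    0.03944649] [0.01641904 0.01502662 0.00834767]
s 41 [ 0.56261709 -0.28449827  0.03947251] [0.01561059 0.01529557 0.01001128]
bench 0.0019464371933762526
```

View pics/fit.png

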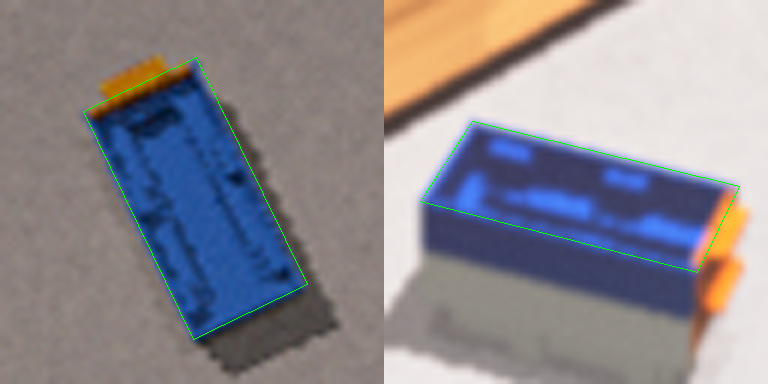

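The projected rim matches both pictures within about 1 mm. The tray centre is (0.519, 0.015) with yaw 24.9°, and the brass seal is at (0.434, -0.207). Next I move above the tray.

Request:
drive_tool([
  {"grip": 100, "dp": [0.54, -0.98, -0.1], "angular": [0, 0, 0.28]},
  {"grip": 100, "dp": [0.54, -0.98, -0.1], "angular": [0, 0, 0.28]},
  {"grip": 100, "dp": [0.54, -0.98, -0.1], "angular": [0, 0, 0.28]},
  {"grip": 100, "dp": [0.54, -0.98, -0.1], "angular": [0, 0, 0.28]},
  {"grip": 100, "dp": [0.54, -0.98, -0.1], "angular": [0, 0, 0.28]},
  {"grip": 100, "dp": [0.54, -0.98, -0.1], "angular": [0, 0, 0.28]},
  {"grip": 100, "dp": [0.54, -0.98, -0.1], "angular": [0, 0, 0.28]},
  {"grip": 100, "dp": [0.54, -0.98, -0.1], "angular": [0, 0, 0.28]},
  {"grip": 100, "dp": [0.54, -0.98, -0.1], "angular": [0, 0, 0.28]},
  {"grip": 100, "dp": [0.54, -0.98, -0.1], "angular": [0, 0, 0.28]},
  {"grip": 100, "dp": [0.54, -0.98, -0.1], "angular": [0, 0, 0.28]},
  {"grip": 100, "dp": [0.54, -0.98, -0.1], "angular": [0, 0, 0.28]},
  {"grip": 100, "dp": [0.54, -0.98, -0.1], "angular": [0, 0, 0.28]},
  {"grip": 100, "dp": [0.54, -0.98, -0.1], "angular": [0, 0, 0.28]},
])

```text
t: 1.85
position: [0.518, 0.0297, 0.1558]
tool_rot: [-0.216, 0.976, 0.0, 0.0]
wrist_force: [-0.0, -0.6, 0.1]
grip_width: 0.0942
grasp_force: 0.0
```

Request:
drive_tool([
  {"grip": 100, "dp": [0.002, -0.028, 0], "angular": [0, 0, 0]},
  {"grip": 100, "dp": [0.002, -0.028, 0], "angular": [0, 0, 0]},
  {"grip": 100, "dp": [0.002, -0.028, -0.08], "angular": [0, 0, 0]},
  {"grip": 100, "dp": [0.002, -0.028, -0.15], "angular": [0, 0, 0]},
  {"grip": 100, "dp": [0.002, -0.028, -0.188], "angular": [0, 0, 0]},
  {"grip": 100, "dp": [0.002, -0.028, -0.188], "angular": [0, 0, 0]},
  {"grip": 100, "dp": [0.002, -0.028, -0.188], "angular": [0, 0, 0]},
  {"grip": 100, "dp": [0.002, -0.028, -0.188], "angular": [0, 0, 0]},
])

```text
t: 2.85
position: [0.5204, 0.0145, 0.0626]
tool_rot: [-0.215, 0.977, -0.0, 0.001]
wrist_force: [-0.1, 0.2, -0.7]
grip_width: 0.0942
grasp_force: 0.0
```

Request:
drive_tool([
  {"grip": 75, "dp": [0, 0, 0], "angular": [0, 0, 0]},
  {"grip": 70, "dp": [0, 0, 0], "angular": [0, 0, 0]},
  {"grip": 66, "dp": [0, 0, 0], "angular": [0, 0, 0]},
  {"grip": 55, "dp": [0, 0, 0], "angular": [0, 0, 0]},
  {"grip": 55, "dp": [0, 0, 0], "angular": [0, 0, 0]},
  {"grip": 55, "dp": [0, 0, 0], "angular": [0, 0, 0]},
  {"grip": 55, "dp": [0, 0, 0], "angular": [0, 0, 0]},
])

```text
t: 3.72
position: [0.5196, 0.0145, 0.0616]
tool_rot: [-0.215, 0.977, -0.0, 0.0]
wrist_force: [-0.7, 0.4, 1.8]
grip_width: 0.0635
grasp_force: 30.0
```

Request:
drive_tool([
  {"grip": 55, "dp": [0, 0, 0.01], "angular": [0, 0, 0]},
  {"grip": 55, "dp": [0, 0, 0.03], "angular": [0, 0, 0]},
  {"grip": 55, "dp": [0, 0, 0.06], "angular": [0, 0, 0]},
  {"grip": 55, "dp": [0, 0, 0.1], "angular": [0, 0, 0]},
  {"grip": 55, "dp": [0, 0, 0.16], "angular": [0, 0, 0]},
  {"grip": 55, "dp": [0, 0, 0.2], "angular": [0, 0, 0]},
  {"grip": 55, "dp": [0, 0, 0.2], "angular": [0, 0, 0]},
  {"grip": 55, "dp": [0, 0, 0.2], "angular": [0, 0, 0]},
])

```text
t: 4.72
position: [0.5189, 0.0146, 0.1612]
tool_rot: [-0.215, 0.977, 0.0, -0.0]
wrist_force: [-0.0, -0.0, -1.0]
grip_width: 0.0638
grasp_force: 30.0
```

Run:
```python
from h import *
p,d=snap('scene'); save('lift.png',p,(220,120,360,250),4)
print(sensors.state()['position'])
```

```text
[0.51868424 0.01466788 0.16075313]
```

View pics/lift.png

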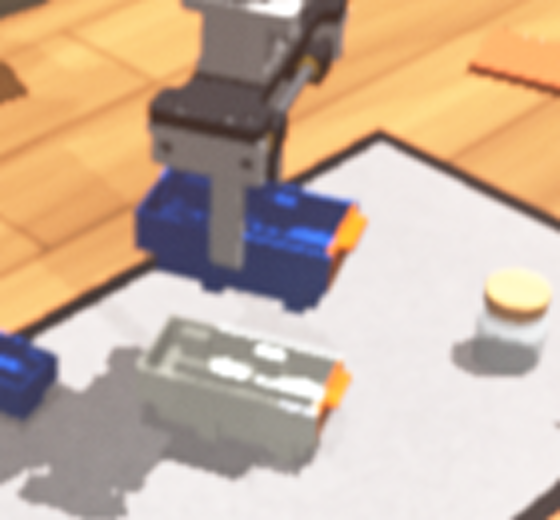

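The blue tray is held level at about (225,225) in the crop and the white tray is still in place. I set the blue one down on the free mat to the left.

Request:
drive_tool([
  {"grip": 55, "dp": [-0.1, 0.09, 0], "angular": [0, 0, 0]},
  {"grip": 55, "dp": [-0.2, 0.18, 0], "angular": [0, 0, 0]},
  {"grip": 55, "dp": [-0.29, 0.26, 0], "angular": [0, 0, 0]},
  {"grip": 55, "dp": [-0.29, 0.26, -0.05], "angular": [0, 0, 0]},
  {"grip": 55, "dp": [-0.29, 0.26, -0.13], "angular": [0, 0, 0]},
  {"grip": 55, "dp": [-0.29, 0.26, -0.2], "angular": [0, 0, 0]},
  {"grip": 55, "dp": [-0.29, 0.26, -0.23], "angular": [0, 0, 0]},
  {"grip": 55, "dp": [-0.29, 0.26, -0.245], "angular": [0, 0, 0]},
  {"grip": 55, "dp": [-0.29, 0.26, -0.253], "angular": [0, 0, 0]},
  {"grip": 55, "dp": [-0.29, 0.26, -0.257], "angular": [0, 0, 0]},
  {"grip": 55, "dp": [-0.29, 0.26, -0.257], "angular": [0, 0, 0]},
  {"grip": 55, "dp": [-0.29, 0.26, -0.257], "angular": [0, 0, 0]},
])

```text
t: 6.28
position: [0.3748, 0.1447, 0.0334]
tool_rot: [-0.215, 0.977, 0.0, 0.0]
wrist_force: [0.3, 0.4, -1.4]
grip_width: 0.0639
grasp_force: 30.0
```

Request:
drive_tool([
  {"grip": 55, "dp": [0, 0, -0.003], "angular": [0, 0, 0]},
  {"grip": 55, "dp": [0, 0, -0.003], "angular": [0, 0, 0]},
  {"grip": 55, "dp": [0, 0, -0.003], "angular": [0, 0, 0]},
])

```text
t: 6.65
position: [0.3747, 0.1446, 0.0316]
tool_rot: [-0.215, 0.977, 0.0, 0.0]
wrist_force: [0.0, 0.0, -0.5]
grip_width: 0.0639
grasp_force: 30.0
```

Request:
drive_tool([
  {"grip": 75, "dp": [0, 0, 0], "angular": [0, 0, 0]},
  {"grip": 90, "dp": [0, 0, 0], "angular": [0, 0, 0]},
  {"grip": 90, "dp": [0, 0, 0], "angular": [0, 0, 0]},
  {"grip": 90, "dp": [0, 0, 0.1], "angular": [0, 0, 0]},
  {"grip": 90, "dp": [0, 0, 0.2], "angular": [0, 0, 0]},
  {"grip": 80, "dp": [0, 0, 0.26], "angular": [0, 0, -0.05]},
  {"grip": 60, "dp": [0.119, -0.7, 0.2], "angular": [0, 0, -0.5]},
  {"grip": 60, "dp": [0.119, -0.7, 0.2], "angular": [0, 0, -0.5]},
  {"grip": 60, "dp": [0.119, -0.7, 0.2], "angular": [0, 0, -0.5]},
  {"grip": 60, "dp": [0.119, -0.7, 0.2], "angular": [0, 0, -0.5]},
  {"grip": 60, "dp": [0.119, -0.7, 0.2], "angular": [0, 0, -0.5]},
  {"grip": 60, "dp": [0.119, -0.7, 0.2], "angular": [0, 0, -0.5]},
  {"grip": 60, "dp": [0.119, -0.7, 0.2], "angular": [0, 0, -0.5]},
  {"grip": 60, "dp": [0.119, -0.7, 0.2], "angular": [0, 0, -0.5]},
  {"grip": 60, "dp": [0.119, -0.7, 0.2], "angular": [0, 0, -0.5]},
  {"grip": 60, "dp": [0.119, -0.7, 0.2], "angular": [0, 0, -0.5]},
  {"grip": 60, "dp": [0.119, -0.7, 0.2], "angular": [0, 0, -0.5]},
  {"grip": 60, "dp": [0.119, -0.7, 0.2], "angular": [0, 0, -0.5]},
])

```text
t: 8.9
position: [0.434, -0.2053, 0.1316]
tool_rot: [0.538, 0.843, 0.0, 0.0]
wrist_force: [-0.7, 0.5, -0.6]
grip_width: 0.0564
grasp_force: 0.0
```

Run:
```python
from h import *
st=sensors.state(); print(st['position'],st['qpos'].round(2))
out=[]
for n in('top','scene'):
    p,d=snap(n); W=world(n,d); dz=.0018 if n=='top' else -.0019
    hsv=cv2.cvtColor(p,cv2.COLOR_RGB2HSV)
    for nm,(x,y),z0,z1 in(('white',(.519,.015),.047,.065),('blue',(.375,.145),.047,.065),('brass',(.434,-.207),.033,.05)):
        z=W[...,2]+dz; r=.085 if nm!='brass' else .015
        m=(np.hypot(W[...,0]-x,W[...,1]-y)<r)&(z>z0)&(z<z1)&(d>0)
        if m.sum()<5: print(n,nm,'none'); continue
        q=W[m]; r_=cv2.minAreaRect((q[:,:2]*1000).astype(np.float32)); print(n,nm,m.sum(),np.round(r_[0],1),np.round(r_[1],1),round(r_[2],1),z[m].max().round(4),q.mean(0).round(4))
    out.append(cv2.resize(p[...,::-1][110:240,215:345] if n=='top' else p[...,::-1][130:260,170:300],None,fx=3,fy=3,interpolation=cv2.INTER_CUBIC))
cv2.imwrite('pics/two.png',np.hstack(out))
```

```text
[ 0.43402787 -0.20528485  0.1315903 ] [-0.59  0.19  1.82  0.    1.13 -1.02]
top white 230 [524.2  17.3] [141.   64.1] 24.8 0.0627 [0.5277 0.0179 0.0524]
top blue 241 [379.  148.1] [139.6  64.7] 25.3 0.063 [0.3809 0.1505 0.0524]
top brass none
scene white 397 [523.1  16.6] [140.1  69.3] 24.8 0.0582 [0.5225 0.0169 0.0545]
scene blue 309 [378.1 146.8] [140.5  73. ] 24.8 0.0596 [0.3771 0.1459 0.0544]
scene brass 30 [ 433.8 -207.2] [13.5 14.6] 48.6 0.0408 [ 0.4345 -0.2077  0.0399]
```

View pics/two.png

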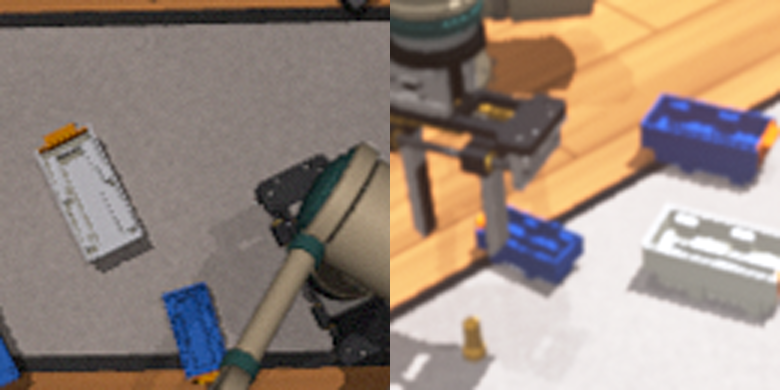

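The white tray has not moved and the blue tray stands flat in its new place. The brass seal (scene crop (473,338)) is upright below the gripper. Descending to it.

Request:
drive_tool([
  {"grip": 60, "dp": [0, -0.0035, -0.08], "angular": [0, 0, 0]},
  {"grip": 60, "dp": [0, -0.0035, -0.15], "angular": [0, 0, 0]},
  {"grip": 60, "dp": [0, -0.0035, -0.21], "angular": [0, 0, 0]},
  {"grip": 60, "dp": [0, -0.0035, -0.23], "angular": [0, 0, 0]},
  {"grip": 60, "dp": [0, -0.0035, -0.23], "angular": [0, 0, 0]},
  {"grip": 35, "dp": [0, -0.0035, -0.23], "angular": [0, 0, 0]},
  {"grip": 25, "dp": [0, -0.0035, -0.23], "angular": [0, 0, 0]},
  {"grip": 20, "dp": [0, -0.0035, -0.23], "angular": [0, 0, 0]},
  {"grip": 8, "dp": [0, -0.0035, -0.23], "angular": [0, 0, 0]},
  {"grip": 8, "dp": [0, -0.0035, -0.23], "angular": [0, 0, 0]},
  {"grip": 8, "dp": [0, -0.0035, -0.23], "angular": [0, 0, 0]},
  {"grip": 8, "dp": [0, -0.0035, -0.23], "angular": [0, 0, 0]},
])

```text
t: 10.5
position: [0.434, -0.2072, 0.0167]
tool_rot: [0.539, 0.842, 0.0, 0.0]
wrist_force: [-1.3, 1.8, 2.9]
grip_width: 0.0144
grasp_force: 30.0
```

Request:
drive_tool([
  {"grip": 8, "dp": [0, 0, 0.02], "angular": [0, 0, 0]},
  {"grip": 8, "dp": [0, 0, 0.08], "angular": [0, 0, 0]},
  {"grip": 8, "dp": [0, 0, 0.16], "angular": [0, 0, 0]},
  {"grip": 8, "dp": [0, 0, 0.2], "angular": [0, 0, 0]},
  {"grip": 8, "dp": [0, 0, 0.2], "angular": [0, 0, 0]},
  {"grip": 8, "dp": [0, 0, 0.2], "angular": [0, 0, 0]},
])

```text
t: 11.25
position: [0.4333, -0.2067, 0.1158]
tool_rot: [0.539, 0.842, 0.0, -0.001]
wrist_force: [-0.4, -0.2, -1.4]
grip_width: 0.0145
grasp_force: 30.0
```

Run:
```python
from h import *
st=sensors.state(); print(st['position'],st['grip_width'],st['wrist_force'])
p,d=snap('scene'); W=world('scene',d); save('seal.png',p,(150,140,260,260),5)
hsv=cv2.cvtColor(p,cv2.COLOR_RGB2HSV); P=st['position']
m=(np.hypot(W[...,0]-P[0],W[...,1]-P[1])<.03)&(abs(W[...,2]-P[2])<.03)&(hsv[...,1]>110)&(hsv[...,0]>12)&(hsv[...,0]<32)
print(m.sum(),W[m].mean(0),W[m].min(0),W[m].max(0))
```

```text
[ 0.43329586 -0.20669632  0.11575595] 0.014523241584236578 [-0.42209733 -0.18985482 -1.40087611]
83 [ 0.43593862 -0.21099515  0.12086156] [ 0.4247388  -0.21737489  0.10056936] [ 0.44464234 -0.19858067  0.14247579]
```

View pics/seal.png

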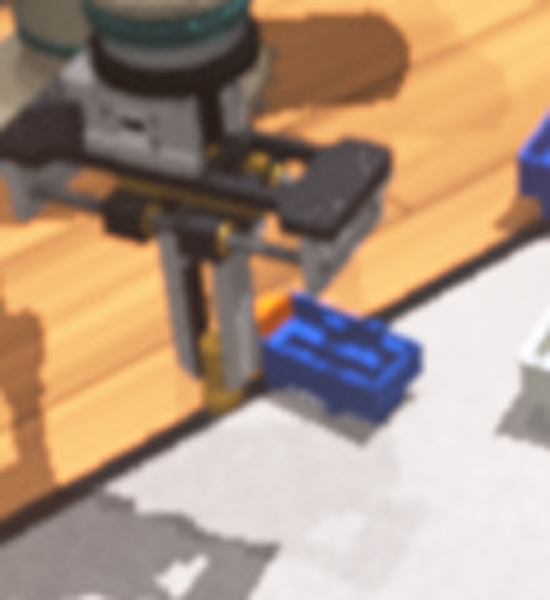

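The seal is held upright and its foot shows at about (222,398) in the crop. I carry it over the white tray, 10 mm to the -x side of the centre and between the ledges.

Request:
drive_tool([
  {"grip": 8, "dp": [0.07, 0.2, 0.01], "angular": [0, 0, 0]},
  {"grip": 8, "dp": [0.12, 0.32, 0.01], "angular": [0, 0, 0]},
  {"grip": 8, "dp": [0.1535, 0.4355, 0.01], "angular": [0, 0, 0]},
  {"grip": 8, "dp": [0.1535, 0.4355, 0], "angular": [0, 0, 0]},
  {"grip": 8, "dp": [0.1535, 0.4355, 0], "angular": [0, 0, 0]},
  {"grip": 8, "dp": [0.1535, 0.4355, 0], "angular": [0, 0, 0]},
  {"grip": 8, "dp": [0.1535, 0.4355, -0.05], "angular": [0, 0, 0]},
  {"grip": 8, "dp": [0.1535, 0.4355, -0.08], "angular": [0, 0, 0]},
  {"grip": 8, "dp": [0.1535, 0.4355, -0.08], "angular": [0, 0, 0]},
  {"grip": 8, "dp": [0.1535, 0.4355, -0.08], "angular": [0, 0, 0]},
])

```text
t: 12.55
position: [0.5111, 0.01, 0.0769]
tool_rot: [0.539, 0.842, 0.0, 0.0]
wrist_force: [0.3, 0.4, -0.5]
grip_width: 0.0146
grasp_force: 30.0
```

Request:
drive_tool([
  {"grip": 8, "dp": [0, 0, -0.04], "angular": [0, 0, 0]},
  {"grip": 8, "dp": [0, 0, -0.08], "angular": [0, 0, 0]},
  {"grip": 8, "dp": [0, 0, -0.1], "angular": [0, 0, 0]},
  {"grip": 8, "dp": [0, 0, -0.108], "angular": [0, 0, 0]},
  {"grip": 8, "dp": [0, 0, -0.111], "angular": [0, 0, 0]},
  {"grip": 8, "dp": [0, 0, -0.111], "angular": [0, 0, 0]},
  {"grip": 8, "dp": [0, 0, -0.111], "angular": [0, 0, 0]},
])

```text
t: 13.42
position: [0.5111, 0.0106, 0.0214]
tool_rot: [0.539, 0.842, 0.0, 0.0]
wrist_force: [-0.6, 0.1, -1.3]
grip_width: 0.0147
grasp_force: 30.0
```

Request:
drive_tool([
  {"grip": 8, "dp": [0, 0, -0.002], "angular": [0, 0, 0]},
  {"grip": 8, "dp": [0, 0, -0.002], "angular": [0, 0, 0]},
  {"grip": 8, "dp": [0, 0, -0.003], "angular": [0, 0, 0]},
  {"grip": 8, "dp": [0, 0, -0.003], "angular": [0, 0, 0]},
])

```text
t: 13.92
position: [0.5107, 0.0106, 0.0197]
tool_rot: [0.539, 0.842, 0.0, 0.0]
wrist_force: [-0.6, -0.1, 1.3]
grip_width: 0.0146
grasp_force: 30.0
```

Request:
drive_tool([
  {"grip": 22, "dp": [0, 0, -0.002], "angular": [0, 0, 0]},
  {"grip": 32, "dp": [0, 0, -0.002], "angular": [0, 0, 0]},
  {"grip": 34, "dp": [0, 0, 0], "angular": [0, 0, 0]},
  {"grip": 34, "dp": [0, 0, 0.04], "angular": [0, 0, 0]},
  {"grip": 34, "dp": [0, 0, 0.12], "angular": [0, 0, 0]},
  {"grip": 34, "dp": [0, 0, 0.23], "angular": [0, 0, 0]},
  {"grip": 60, "dp": [-0.1, 0.1, 0.25], "angular": [0, 0, 0.1]},
  {"grip": 100, "dp": [-0.272, 0.268, 0.25], "angular": [0, 0, 0.5]},
  {"grip": 100, "dp": [-0.272, 0.268, 0.25], "angular": [0, 0, 0.5]},
  {"grip": 100, "dp": [-0.272, 0.268, 0.25], "angular": [0, 0, 0.5]},
  {"grip": 100, "dp": [-0.272, 0.268, 0.25], "angular": [0, 0, 0.5]},
  {"grip": 100, "dp": [-0.272, 0.268, 0.25], "angular": [0, 0, 0.5]},
  {"grip": 100, "dp": [-0.272, 0.268, 0.25], "angular": [0, 0, 0.5]},
  {"grip": 100, "dp": [-0.272, 0.268, 0.25], "angular": [0, 0, 0.5]},
  {"grip": 100, "dp": [-0.272, 0.268, 0.25], "angular": [0, 0, 0.5]},
  {"grip": 100, "dp": [-0.272, 0.268, 0.25], "angular": [0, 0, 0.5]},
  {"grip": 100, "dp": [-0.272, 0.268, 0.25], "angular": [0, 0, 0.5]},
  {"grip": 100, "dp": [-0.272, 0.268, 0.25], "angular": [0, 0, 0.5]},
])

```text
t: 16.18
position: [0.3747, 0.1446, 0.1445]
tool_rot: [-0.214, 0.977, 0.0, 0.0]
wrist_force: [1.1, -0.8, 0.6]
grip_width: 0.094
grasp_force: 0.0
```

Run:
```python
from h import *
st=sensors.state(); print(st['position'],st['tool_rot'].round(4),st['wrist_force'])
p,d=snap('top'); W=world('top',d); save('seal_in.png',p,(205,130,285,210),6)
z=W[...,2]+.0018
m=(np.hypot(W[...,0]-.519,W[...,1]-.015)<.085)&(z>.047)&(z<.065)&(d>0)
print(cv2.minAreaRect((W[m][:,:2]*1000).astype(np.float32)))
hsv=cv2.cvtColor(p,cv2.COLOR_RGB2HSV)
m=(np.hypot(W[...,0]-.511,W[...,1]-.0106)<.03)&(hsv[...,1]>110)&(z>.02); print(m.sum(),W[m].mean(0),np.ptp(W[m],0))
```

```text
[0.37470408 0.14457593 0.14450466] [-2.145e-01  9.767e-01  1.000e-04  0.000e+00] [ 1.09440616 -0.7769974   0.61812587]
((524.0015869140625, 17.293853759765625), (140.12835693359375, 63.915557861328125), 24.807167053222656)
19 [0.50978226 0.01121793 0.04011591] [0.01324257 0.01287024 0.01160495]
```

View pics/seal_in.png

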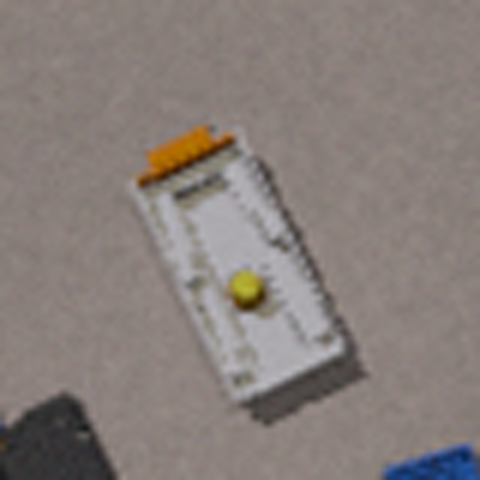

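The seal stands upright at (246,290) in the crop with its top at about 42 mm, and the white tray is unmoved. Regrasping the blue tray.

Request:
drive_tool([
  {"grip": 100, "dp": [0, 0, -0.08], "angular": [0, 0, 0]},
  {"grip": 100, "dp": [0, 0, -0.16], "angular": [0, 0, 0]},
  {"grip": 100, "dp": [0, 0, -0.21], "angular": [0, 0, 0]},
  {"grip": 100, "dp": [0, 0, -0.226], "angular": [0, 0, 0]},
  {"grip": 100, "dp": [0, 0, -0.226], "angular": [0, 0, 0]},
  {"grip": 75, "dp": [0, 0, -0.226], "angular": [0, 0, 0]},
  {"grip": 70, "dp": [0, 0, -0.226], "angular": [0, 0, 0]},
  {"grip": 55, "dp": [0, 0, -0.226], "angular": [0, 0, 0]},
  {"grip": 55, "dp": [0, 0, -0.226], "angular": [0, 0, 0]},
  {"grip": 55, "dp": [0, 0, -0.226], "angular": [0, 0, 0]},
  {"grip": 55, "dp": [0, 0, -0.226], "angular": [0, 0, 0]},
])

```text
t: 17.6
position: [0.375, 0.1447, 0.0319]
tool_rot: [-0.215, 0.977, 0.0, 0.0]
wrist_force: [-0.1, -0.1, 5.4]
grip_width: 0.0638
grasp_force: 30.0
```

Request:
drive_tool([
  {"grip": 55, "dp": [0, 0, 0.02], "angular": [0, 0, 0]},
  {"grip": 55, "dp": [0, 0, 0.1], "angular": [0, 0, 0]},
  {"grip": 55, "dp": [0, 0, 0.2], "angular": [0, 0, 0]},
  {"grip": 55, "dp": [0, 0, 0.27], "angular": [0, 0, -0.02]},
  {"grip": 55, "dp": [0, 0, 0.27], "angular": [0, 0, -0.06]},
  {"grip": 55, "dp": [0, 0, 0.27], "angular": [0, 0, -0.12]},
  {"grip": 55, "dp": [0, 0, 0.27], "angular": [0, 0, -0.18]},
  {"grip": 55, "dp": [0, 0, 0.27], "angular": [0, 0, -0.24]},
  {"grip": 55, "dp": [0, 0, 0.27], "angular": [0, 0, -0.3]},
  {"grip": 55, "dp": [0, 0, 0.27], "angular": [0, 0, -0.36]},
  {"grip": 55, "dp": [0, 0, 0.27], "angular": [0, 0, -0.42]},
  {"grip": 55, "dp": [0, 0, 0.27], "angular": [0, 0, -0.47]},
  {"grip": 55, "dp": [0, 0, 0.27], "angular": [0, 0, -0.5]},
  {"grip": 55, "dp": [0, 0, 0.27], "angular": [0, 0, -0.5]},
  {"grip": 55, "dp": [0, 0, 0.27], "angular": [0, 0, -0.5]},
])

```text
t: 19.48
position: [0.3745, 0.1445, 0.1665]
tool_rot: [0.538, 0.843, -0.0, -0.0]
wrist_force: [0.1, -1.0, -1.5]
grip_width: 0.0636
grasp_force: 30.0
```

Request:
drive_tool([
  {"grip": 55, "dp": [0.03, -0.03, 0], "angular": [0, 0, -0.04]},
  {"grip": 55, "dp": [0.06, -0.06, 0], "angular": [0, 0, -0.1]},
  {"grip": 55, "dp": [0.1, -0.1, 0], "angular": [0, 0, -0.16]},
  {"grip": 55, "dp": [0.14, -0.14, 0], "angular": [0, 0, -0.22]},
  {"grip": 55, "dp": [0.18, -0.18, 0], "angular": [0, 0, -0.28]},
  {"grip": 55, "dp": [0.22, -0.21, 0], "angular": [0, 0, -0.34]},
  {"grip": 55, "dp": [0.26, -0.24, 0], "angular": [0, 0, -0.4]},
  {"grip": 55, "dp": [0.28, -0.255, 0], "angular": [0, 0, -0.46]},
  {"grip": 55, "dp": [0.289, -0.26, 0], "angular": [0, 0, -0.5]},
  {"grip": 55, "dp": [0.289, -0.26, 0], "angular": [0, 0, -0.5]},
  {"grip": 55, "dp": [0.289, -0.26, 0], "angular": [0, 0, -0.5]},
  {"grip": 55, "dp": [0.289, -0.26, 0], "angular": [0, 0, -0.5]},
])

```text
t: 20.98
position: [0.5189, 0.0148, 0.1665]
tool_rot: [0.977, 0.215, -0.0, -0.0]
wrist_force: [0.1, -1.0, -1.1]
grip_width: 0.0642
grasp_force: 30.0
```

Run:
```python
from h import *
st=sensors.state(); P=st['position']; q=st['tool_rot']; print(P,q.round(4),np.degrees(2*np.arctan2(q[0],q[1])),st['qpos'].round(2))
p,d=snap('scene'); W=world('scene',d); save('above.png',p,(220,110,340,260),4)
hsv=cv2.cvtColor(p,cv2.COLOR_RGB2HSV); z=W[...,2]-.0019
blue=(hsv[...,0]>100)&(hsv[...,0]<130)&(hsv[...,1]>120)|(hsv[...,0]<22)&(hsv[...,1]>150)
m=blue&(np.hypot(W[...,0]-P[0],W[...,1]-P[1])<.085)&(z>.178)&(z<.20)&(d>0)
print(m.sum(),cv2.minAreaRect((W[m][:,:2]*1000).astype(np.float32)),z[m].max())
m=(np.hypot(W[...,0]-.519,W[...,1]-.0147)<.085)&(z>.047)&(z<.062)&(d>0)
print(m.sum(),cv2.minAreaRect((W[m][:,:2]*1000).astype(np.float32)))
```

```text
[0.51887068 0.01482554 0.16651387] [ 9.765e-01  2.155e-01 -1.000e-04 -0.000e+00] 155.11065848626012 [-0.11  0.22  1.69 -0.    1.24  1.03]
195 ((513.8535766601562, 14.079814910888672), (140.3533935546875, 66.4079818725586), 24.023479461669922) 0.19200788631926097
389 ((523.3510131835938, 16.32305908203125), (140.29367065429688, 71.68114471435547), 25.457565307617188)
```

View pics/above.png

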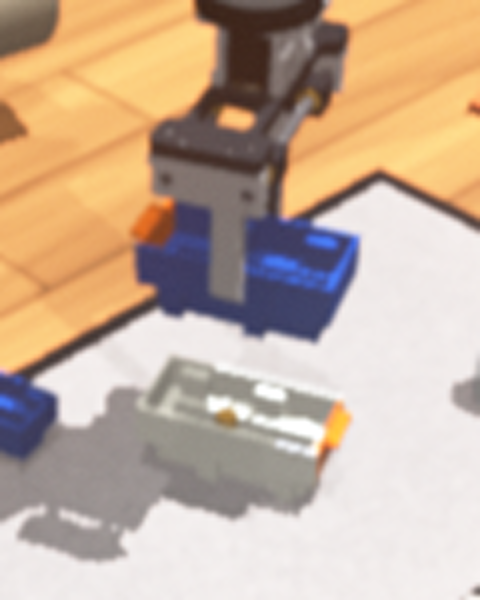

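The blue tray is level above the white one, its orange end at (153,222) and the white's at (338,425), so they are opposite. The centres agree within about 1 mm. Lowering.

Request:
drive_tool([
  {"grip": 55, "dp": [0, 0, -0.06], "angular": [0, 0, 0]},
  {"grip": 55, "dp": [0, 0, -0.12], "angular": [0, 0, 0]},
  {"grip": 55, "dp": [0, 0, -0.14], "angular": [0, 0, 0]},
  {"grip": 55, "dp": [0, 0, -0.15], "angular": [0, 0, 0]},
  {"grip": 55, "dp": [0, 0, -0.155], "angular": [0, 0, 0]},
  {"grip": 55, "dp": [0, 0, -0.16], "angular": [0, 0, 0]},
  {"grip": 55, "dp": [0, 0, -0.165], "angular": [0, 0, 0]},
  {"grip": 55, "dp": [0, 0, -0.165], "angular": [0, 0, 0]},
])

```text
t: 22.02
position: [0.5192, 0.0146, 0.084]
tool_rot: [0.977, 0.215, 0.0, 0.0]
wrist_force: [0.6, 0.7, -1.2]
grip_width: 0.0636
grasp_force: 30.0
```

No contact yet. The feet are about 2.5 mm above the ledges and inside the rim.

Request:
drive_tool([
  {"grip": 55, "dp": [0, 0, -0.002], "angular": [0, 0, 0]},
  {"grip": 55, "dp": [0, 0, -0.004], "angular": [0, 0, 0]},
  {"grip": 55, "dp": [0, 0, -0.005], "angular": [0, 0, 0]},
  {"grip": 55, "dp": [0, 0, -0.005], "angular": [0, 0, 0]},
  {"grip": 55, "dp": [0, 0, -0.005], "angular": [0, 0, 0]},
])

```text
t: 22.65
position: [0.5194, 0.0146, 0.0819]
tool_rot: [0.977, 0.215, 0.0, 0.0]
wrist_force: [-1.1, -0.6, 5.4]
grip_width: 0.0639
grasp_force: 30.0
```

Request:
drive_tool([
  {"grip": 72, "dp": [0, 0, 0.001], "angular": [0, 0, 0]},
  {"grip": 80, "dp": [0, 0, 0.001], "angular": [0, 0, 0]},
  {"grip": 95, "dp": [0, 0, 0.001], "angular": [0, 0, 0]},
  {"grip": 95, "dp": [0, 0, 0.001], "angular": [0, 0, 0]},
  {"grip": 95, "dp": [0, 0, 0.06], "angular": [0, 0, 0]},
  {"grip": 95, "dp": [0, 0, 0.14], "angular": [0, 0, 0]},
  {"grip": 95, "dp": [0, 0, 0.24], "angular": [0, 0, 0]},
  {"grip": 95, "dp": [-0.2, 0.3, 0.3], "angular": [0, 0, 0]},
  {"grip": 95, "dp": [-0.3, 0.4, 0.3], "angular": [0, 0, 0]},
  {"grip": 95, "dp": [-0.3, 0.4, 0.3], "angular": [0, 0, 0]},
  {"grip": 95, "dp": [-0.3, 0.4, 0.3], "angular": [0, 0, 0]},
  {"grip": 95, "dp": [-0.3, 0.4, 0.3], "angular": [0, 0, 0]},
  {"grip": 95, "dp": [-0.3, 0.4, 0.3], "angular": [0, 0, 0]},
])

```text
t: 24.28
position: [0.3694, 0.2145, 0.2316]
tool_rot: [0.977, 0.215, 0.0, 0.0]
wrist_force: [-0.1, -1.2, -1.0]
grip_width: 0.0891
grasp_force: 0.0
```

Run:
```python
from h import *
out=[]
for n,dz,b in(('top',.0018,(215,110,345,240)),('scene',-.0019,(190,140,320,270))):
    p,d=snap(n); W=world(n,d); z=W[...,2]+dz
    m=(np.hypot(W[...,0]-.519,W[...,1]-.0147)<.085)&(z>.097)&(z<.115)&(d>0); q=np.c_[W[m][:,:2],z[m]]
    A=np.c_[q[:,:2]-[.519,.0147],np.ones(len(q))]; k=np.linalg.lstsq(A,q[:,2],rcond=None)[0]
    print(n,m.sum(),cv2.minAreaRect((q[:,:2]*1000).astype(np.float32)),'plane',k.round(4))
    out.append(cv2.resize(p[b[1]:b[3],b[0]:b[2],::-1],None,fx=3,fy=3,interpolation=cv2.INTER_CUBIC))
cv2.imwrite('pics/final.png',np.hstack(out)); print(sensors.state()['position'])
```

```text
top 235 ((515.1568603515625, 14.145801544189453), (139.3543701171875, 63.929752349853516), 24.79194450378418) plane [-0.0169  0.0067  0.1042]
scene 413 ((514.3132934570312, 13.387153625488281), (141.05967712402344, 68.08308410644531), 25.44641876220703) plane [-0.0088 -0.0049  0.1025]
[0.37004672 0.21370229 0.23127414]
```

View pics/final.png

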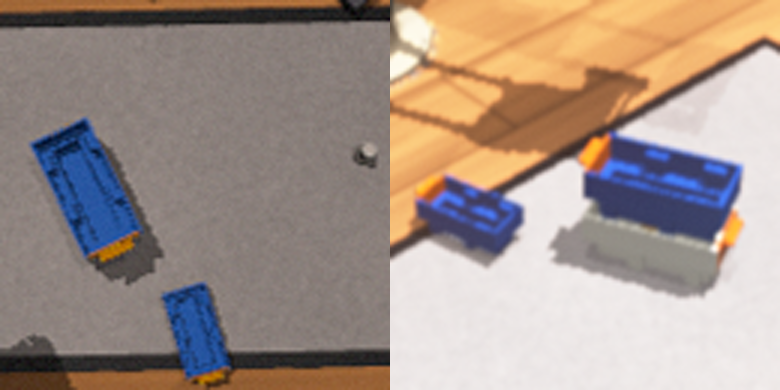

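The blue tray sits level at a height of about 105 mm, with its orange end at (112,248) opposite the white's, and nothing else has moved. Handing in.

```bash
python3 -c "
from plant import workorder; print(workorder.close_job())"
```

```text
the job is handed in; nothing more can be done
None
```

The job is handed in after about 24 s on the robot's clock: the brass seal stands upright in the white tray, and the blue tray, turned half round, sits level on the ledges above it; the white tray stayed in place and I went nowhere near the steel seal, jar and graver.

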